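# Make up two lamp hardware kits in a stained-glass studio

## Task

Make up two lamp kits, everything upright on the tray floor and let go, leaving the spare ring, glass and pliers where they are. Long tray: push the aluminium spacer bar, on edge, fully down into the middle of the slot between the wooden rails, stand the finial in the middle compartment beside the rails, and the large brass cap in the end compartment. Small tray: the small brass cap in one compartment and the flux jar in the other, either way round.

Things in the scene. Friction and masses are not known exactly. Their poses are not given: they have to be found in the camera images.
- large_cap: Large lamp cap, solid brass, free, on the bench dome up: straight round skirt 56 mm in diameter and 18 mm high, domed above to 32 mm in all. Origin: centre of its underside, z up. About 160 g.
- small_cap: Small lamp cap, solid brass, same shape but smaller: straight skirt 36 mm in diameter and 18 mm high, dome to 28 mm in all. Origin: centre of its underside, z up. About 70 g.
- finial: Slim turned brass finial, standing: foot 28 mm in diameter and 6 mm thick, above it a straight barrel 20 mm in diameter from 6 to 32 mm height, then a point, 46 mm in all. Origin: centre of its underside, z up. About 60 g.
- flux_jar: Small closed flux jar, amber glass with a white lid, standing: 38 mm in diameter (lid 39 mm), 48 mm high. Origin: centre of its underside, z up. About 80 g.
- spacer: Bare aluminium spacer bar standing on its long narrow edge: 60 mm long (its x), 14 mm thick (its y), 44 mm high (its z). Origin: centre of its underside. About 100 g. It starts at any yaw.
- long_tray: Long blue tray, fixed: 150 (x) by 240 (y), walls 4 thick, 26 high; floor at z 4; origin: centre of underside; yaw within 15 deg. Two wooden rails along x, 90 long, 16 thick, tops at z 26, flank a slot 18 wide at y -80, open to the floor, mouth bevelled 6 each side. Middle compartment y -55 to 30, end one y 34 to 116, wall between 4 thick, top z 22. Inside x -71 to 71. All mm.
- small_tray: Small blue tray, fixed: 150 (x) by 130 (y), walls 4 thick, 26 high; floor at z 4; origin: centre of underside; yaw within 15 deg. A cross wall along x at y 0 (4 thick, top z 22) makes two equal compartments, y -61 to -2 and 2 to 61. Inside x -71 to 71. All mm.
- spare_ring: Spare flat brass ring among the stock, 44 mm outside, 28 mm inside, 10 mm high, belongs to no kit. Origin: centre of its underside. To be left where it is.
- glass: Empty drinking-glass-like open jar, 68 mm in diameter, 110 mm high, loose, beyond the stock to one side. Origin: centre of its underside. To be left where it is.
- pliers: Pliers lying flat beyond the stock to the other side, about 145 mm long (along x, handles to -x, reaching from -93 to +53 mm), 12 mm high, loose. Origin: under the pivot. To be left where they are.
Things that resemble listed ones, but are neither listed nor needed, are in the scene too. What is shaped like the spacer but turquoise is not meant.

How it is judged:
At the end, for the whole second after the job is handed in: Spacer down in the slot (within 5 mm across, 25 mm along); finial in the middle, large cap in the end compartment; small cap and flux jar in separate compartments of the small tray; all upright (0.12 rad), undersides within 4 mm of the tray floor, released and at rest (0.02 m/s) (x of spacer in the frame of long_tray between -0.025 and 0.025 m and y of spacer in the frame of long_tray between -0.085 and -0.075 m and z of spacer in the frame of long_tray between 0 and 0.008 m and angle between each of spacer, large_cap, finial's own z axis and vertical below 0.12 rad and angle between the x axis of spacer and the x axis of long_tray, either way round below 0.15 rad and linear speed of each of spacer, large_cap, finial below 0.02 m/s and x of large_cap in the frame of long_tray between -0.072 and 0.072 m and y of large_cap in the frame of long_tray between 0.034 and 0.116 m and z of large_cap in the frame of long_tray between 0 and 0.008 m and x of finial in the frame of long_tray between -0.072 and 0.072 m and y of finial in the frame of long_tray between -0.0555 and 0.03 m and z of finial in the frame of long_tray between 0 and 0.008 m and (((x of small_cap in the frame of small_tray between -0.072 and 0.072 m and y of small_cap in the frame of small_tray between -0.063 and -0.002 m and z of small_cap in the frame of small_tray between 0 and 0.008 m and angle between small_cap's own z axis and vertical below 0.12 rad and linear speed of small_cap below 0.02 m/s) and (x of flux_jar in the frame of small_tray between -0.072 and 0.072 m and y of flux_jar in the frame of small_tray between 0.002 and 0.063 m and z of flux_jar in the frame of small_tray between 0 and 0.008 m and angle between flux_jar's own z axis and vertical below 0.12 rad and linear speed of flux_jar below 0.02 m/s)) or ((x of small_cap in the frame of small_tray between -0.072 and 0.072 m and y of small_cap in the frame of small_tray between 0.002 and 0.063 m and z of small_cap in the frame of small_tray between 0 and 0.008 m and angle between small_cap's own z axis and vertical below 0.12 rad and linear speed of small_cap below 0.02 m/s) and (x of flux_jar in the frame of small_tray between -0.072 and 0.072 m and y of flux_jar in the frame of small_tray between -0.063 and -0.002 m and z of flux_jar in the frame of small_tray between 0 and 0.008 m and angle between flux_jar's own z axis and vertical below 0.12 rad and linear speed of flux_jar below 0.02 m/s)))); the robot touches nothing.
It fails at once if the spare ring moved by more than 20 mm (distance of spare_ring from where it was at the start of the episode above 0.02 m).
It fails at once if the glass moved by more than 20 mm (distance of glass from where it was at the start of the episode above 0.02 m).
It fails at once if the pliers moved by more than 20 mm (distance of pliers from where it was at the start of the episode above 0.02 m).
It also fails if it takes over 128 s, if anything falls off the work surface, if the arm or the gripper's body presses on something with over 40 N, if the wrist force passes 120 N, or if a joint passes its speed limit or range.

## Robot

A 6-joint arm with a two-finger parallel gripper is mounted at the origin on the work surface. World frame = base frame: x ahead of the robot, y to its left, z up, the work surface at z = 0. Lengths are in m, angles in rad, forces in N, time in s.
With the tool pointing down it reaches from about 0.4 to 0.825 m from the base axis. Payload 7 kg.
Tool frame: the origin (TCP) lies on the centre line of the jaws, within the pads' length; the fingertips stand 22 mm ahead of it and the grasp point (between the pads) lies 3 mm ahead of it; z points along the fingers, y is the line along which they close (so a half turn about z gives the same grasp; the last joint's range is limited). The gripper opens to 85 mm and grips with 20 to 120 N. Pads are 22 mm wide; open, the fingers measure 114 mm over their backs; the gripper's body (76 mm by 85 mm) begins 54 mm behind the grasp point. The pads swing forward as they close: fully open they stand 13 mm farther back than shut.
Start: joints at [-0.985, 0.359, 0.012, 0, -1.224, -0.288], TCP at [0.198, -0.645, 0.253] pointing down, gripper open.
Joint ranges: [-3.07, 3.07], [-1.43, 2.12], [-1.02, 1.25], [-3.03, 1.67], [-3.05, -0], [-3.03, 3.03]. Speed limits (rad/s): [2.39, 2.39, 3.01, 3.14, 3.14, 3.14].

## Interface

Orientations are given as a rotation vector (axis times angle).
In Python, from rig import manip gives the robot as it stands.
- The arm moves only by the tool drive_tool, never from a script. Its argument "series" is one flat list of numbers, 5 for each row, row after row: the finger opening in m, from 0 to 0.0854, then the shift along the tool's x, y, z in m, then the turn about the tool's z in rad. A call has 1 to 10 rows; each row shifts and turns the commanded pose from where the row before left it, along the tool's axes as they then stand; what a row does not reach is not made up. A row lasts 1/8 s, in which the tool goes at most 62.5 mm and 10.7 degrees, less where a joint would pass 70% of its speed; a pose out of reach is approached as far as the arm can. A call is refused whole if a number of a shift passes 0.0625 or a number of a turn 0.188, either way. A call with a gripper value outside its range is refused whole. The fingers move at their own pace and stop on an object; "newtons" is the grip in N (left out, the last holds). Time passes only in rows, so rows that do not move let the fingers close. It gives the time, the measured TCP pose, the force, the opening and the grip force at its end, in the units of the state.
- manip.get_obs(): the state, without advancing time (a new reading comes with each control period).
- manip.snapshot(name): name is "scene" or "top"; returns the picture (384x512x3 uint8, red, green, blue); there is no depth.
- manip.camera_info(name): a dict with "fx", "fy", "cx", "cy" (pixels), "k1" (the pictures are not rectified: a ray, as slopes to the right and down, at radius r is drawn at 1 + k1 r^2 times it, then the intrinsics apply), "R" (3x3) and "t" (3): a world point X has camera coordinates R X + t. Camera axes: x right, y down, z forward; pixel columns grow to the right and rows downward; lengths in m; the calibration is good to about 2 mm. A picture is of the moment at which its call begins. camera_info takes no time and is no camera call.
- manip.close_job(): hands the job in; it is judged then, once.
The state is a dict: "time": time; "q": joint angles; "joint_vel": joint speeds; "tau": joint torques, N m; "tool_pos": TCP position; "tcp_rot": TCP orientation; "force": force on the tool from outside, world axes, zero at the start; "torque": the same for the moment, N m; "grip_width": finger opening in m; "grasp_force": force on a finger pad.
Only numpy, scipy, OpenCV 4.12 (cv2) and the standard library are available. Lean on these libraries where they do the work, as an engineer would, in place of code of your own. Each camera call takes 0.05 s, during which the arm holds its last target. There are 200 camera calls.

## Working session

There is one attempt and no reset: what is moved stays moved. The work goes in short steps, Python scripts to look and compute and a tool call to move; the robot and the scene stay as the last step left them, time stands still between calls to the robot, and variables do not carry over. Pictures are saved under pics/ and viewed, at most 14 in all, crops included, and the job is handed in when it is done.

Besides the shell and the picture viewer there is one more tool, called after "Request:" by a JSON object that holds its "api" and its "payload". drive_tool: Moves the arm, as the interface text tells. Its arguments: {"type":"object","properties":{"series":{"type":"array","items":{"type":"number"}},"newtons":{"type":"number"}},"required":["series"]}

```bash
mkdir -p pics; ls
cat > h.py <<'E'
import numpy as np, cv2
from rig import manip
def ray(ci,u,v):
    x,y=(u-ci["cx"])/ci["fx"],(v-ci["cy"])/ci["fy"]
    r=np.hypot(x,y); s=r
    for _ in range(30): s=r/(1+ci["k1"]*s*s)
    f=s/r if r>0 else 1
    R,t=np.array(ci["R"]),np.array(ci["t"])
    return -R.T@t, R.T@np.array([x*f,y*f,1.])
def onplane(ci,u,v,z):
    c,d=ray(ci,u,v); return c+d*(z-c[2])/d[2]
def proj(ci,X):
    X=np.array(ci["R"])@np.array(X)+np.array(ci["t"]); x,y=X[0]/X[2],X[1]/X[2]
    k=1+ci["k1"]*(x*x+y*y); return np.array([ci["fx"]*x*k+ci["cx"],ci["fy"]*y*k+ci["cy"]])
def snap(n,f):
    im=cv2.cvtColor(np.array(manip.snapshot(n)),cv2.COLOR_RGB2BGR); cv2.imwrite(f,im); return im
E
python3 - <<'E'
from h import *
for n in("scene","top"):
    im=snap(n,f"pics/{n}0.png"); ci=manip.camera_info(n)
    cv2.imwrite(f"pics/{n}0b.png",cv2.resize(im,(800,600),interpolation=cv2.INTER_CUBIC))
    print(n,ci["fx"],ci["k1"],-np.array(ci["R"]).T@ci["t"], np.round(ci["R"],2).tolist())
print(manip.get_obs())
E
```

```text
pics
scene 472.9640483726581 -0.17833589680871484 [ 1.18117585 -0.18736909  1.03270464] [[0.28, 0.96, 0.01], [0.83, -0.24, -0.5], [-0.48, 0.15, -0.86]]
top 361.05796203238094 -0.05177406443843715 [ 0.48070378 -0.00085108  0.8136844 ] [[-0.0, -1.0, -0.02], [-0.98, 0.01, -0.19], [0.19, 0.02, -0.98]]
{'time': 0.1, 'q': array([-9.84837523e-01,  3.59299520e-01,  1.11397718e-02, -3.01403872e-04,
       -1.22412121e+00, -2.88110496e-01]), 'joint_vel': array([-0.00171506, -0.00050026,  0.00201156,  0.00091036, -0.00129834,
        0.00019919]), 'tau': array([-1.83562719e-03, -5.84764731e+01,  2.94108403e+01,  6.95443690e+00,
       -3.15195641e-03,  1.07459547e-05]), 'tool_pos': array([ 0.19794558, -0.64489353,  0.25246416]), 'tcp_rot': array([ 4.65916895e-01, -3.10647481e+00, -2.30100260e-03]), 'force': array([-0.26656915,  0.72519966, -0.05944111]), 'torque': array([ 0.00753249, -0.001932  , -0.00449719]), 'grasp_force': 0.0, 'grip_width': 0.08533503584276968}
```

View pics/top0b.png

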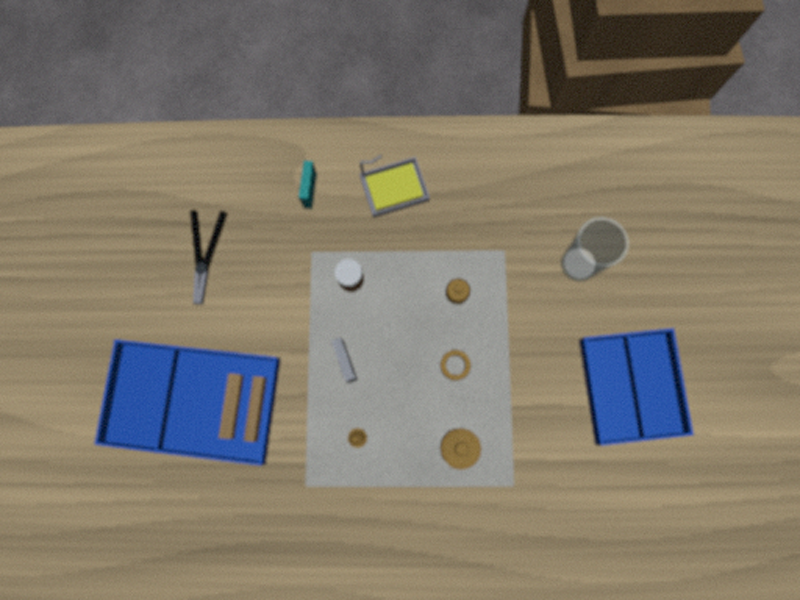

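View pics/scene0b.png

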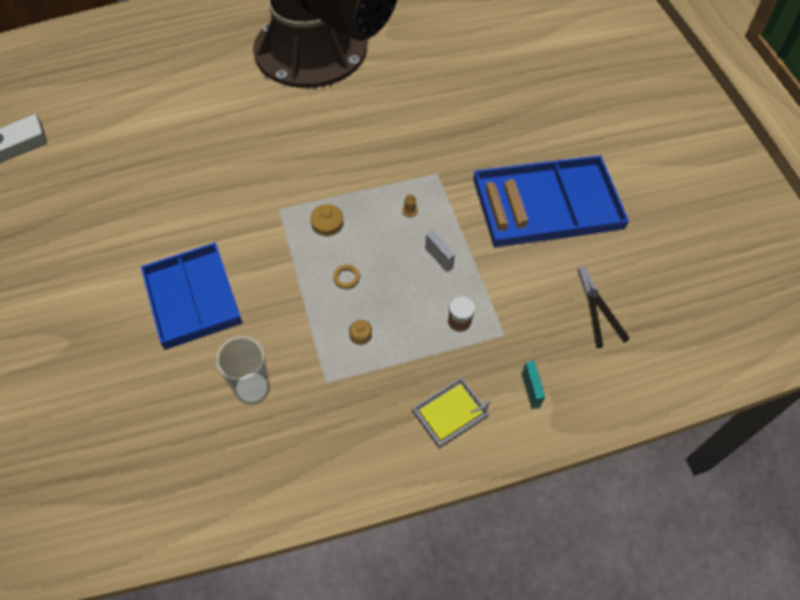

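The top view (at 800x600) shows the grey mat with these objects:
- Flux jar at (348,272).
- Spacer at (345,360), bare grey. The turquoise bar at (307,184) and the yellow clipboard are decoys.
- Finial at (357,437).
- Large cap at (460,448) and small cap at (458,291). The hollow ring between them at (456,365) stays.
- Long tray on the left and small tray on the right.

Next I measure everything by colour masks and check the crops.

```bash
cat > meas.py <<'E'
from h import *
S=0.64
# rois in 800x600 coords: u0,v0,u1,v1
roi={"top":{"large":(425,415,497,482),"small":(438,270,478,312),"ring":(432,342,478,388),"finial":(335,418,380,460),"jar":(325,250,372,298),"spacer":(322,325,372,392)},
"scene":{"large":(300,196,352,242),"small":(340,312,380,350),"ring":(328,258,364,293),"finial":(395,188,424,222),"jar":(440,290,482,335),"spacer":(418,222,462,276)}}
zt={"large":.009,"small":.009,"ring":.005,"finial":.02}
def tray(n,im,ci):
    hsv=cv2.cvtColor(im,cv2.COLOR_BGR2HSV)
    m=cv2.inRange(hsv,(105,140,40),(128,255,255))
    m=cv2.morphologyEx(m,cv2.MORPH_CLOSE,np.ones((3,3)))
    for c in cv2.findContours(m,cv2.RETR_EXTERNAL,cv2.CHAIN_APPROX_NONE)[0]:
        if cv2.contourArea(c)<1500: continue
        h=cv2.convexHull(c)
        P=np.array([onplane(ci,*p,0.026)[:2] for p in h[:,0]],np.float32)
        r=cv2.minAreaRect(P); print(n,"tray",np.round(r[0],4),np.round(r[1],4),round(r[2],2))
for n in("top","scene"):
    im=cv2.imread(f"pics/{n}0.png"); ci=manip.camera_info(n); tray(n,im,ci)
    hsv=cv2.cvtColor(im,cv2.COLOR_BGR2HSV)
    for k,(a,b,c,d) in roi[n].items():
        a,b,c,d=[int(round(q*S)) for q in(a,b,c,d)]
        sub=hsv[b:d,a:c]
        if k in zt:
            m=cv2.inRange(sub,(8,80,20),(30,255,255))
            cs=max(cv2.findContours(m,cv2.RETR_EXTERNAL,cv2.CHAIN_APPROX_NONE)[0],key=cv2.contourArea)[:,0]+[a,b]
            for z in (0,.018,):
                P=np.array([onplane(ci,*p,z)[:2] for p in cs],np.float32); (x,y),r=cv2.minEnclosingCircle(P)
                print(n,k,z,np.round([x,y],4),"dia",round(2*r,4),"bbox",np.round([P.min(0),P.max(0)],3).tolist())
    if n=="top": t=im
def crop(n,k,f,g=0):
    im=cv2.imread(f"pics/{n}0.png"); a,b,c,d=[int(round(q*S)) for q in roi[n][k]]
    return cv2.resize(im[b:d,a:c],(f,f),interpolation=cv2.INTER_NEAREST)
rows=[np.hstack([crop(n,k,260) for k in("spacer","jar","finial")]) for n in("top","scene")]
cv2.imwrite("pics/crops.png",np.vstack(rows))
E
python3 meas.py; python3 -c "
import cv2
im=cv2.imread('pics/top0.png');print(im[225:236,214:230].mean(2).astype(int))"
```

```text
top tray [0.5059 0.3106] [0.2409 0.1466] 83.78
top tray [ 0.5241 -0.3154] [0.146  0.1324] 5.3
top large 0 [ 0.4399 -0.0723] dia 0.0556 bbox [[0.414000004529953, -0.10000000149011612], [0.4650000035762787, -0.04500000178813934]]
top large 0.018 [ 0.4408 -0.0707] dia 0.0543 bbox [[0.41499999165534973, -0.09799999743700027], [0.4659999907016754, -0.04399999976158142]]
top small 0 [ 0.667  -0.0738] dia 0.0347 bbox [[0.6499999761581421, -0.09099999815225601], [0.6830000281333923, -0.057999998331069946]]
top small 0.018 [ 0.6628 -0.0722] dia 0.034 bbox [[0.6460000276565552, -0.08900000154972076], [0.6790000200271606, -0.05700000002980232]]
top ring 0 [ 0.5578 -0.0677] dia 0.0421 bbox [[0.5379999876022339, -0.08799999952316284], [0.578000009059906, -0.04699999839067459]]
top ring 0.018 [ 0.5561 -0.0662] dia 0.0411 bbox [[0.5370000004768372, -0.0860000029206276], [0.5759999752044678, -0.04600000008940697]]
top finial 0 [0.4553 0.073 ] dia 0.0257 bbox [[0.4440000057220459, 0.05999999865889549], [0.46799999475479126, 0.08500000089406967]]
top finial 0.018 [0.4559 0.0713] dia 0.0252 bbox [[0.44
[... 1323 characters left out ...]
 144 156 156 153 152 149 153]
 [149 147 145 147 144 142 145 130 113 136 152 156 155 152 153 155]
 [153 151 148 142 142 145 145 132 110 121 149 154 153 161 153 154]
 [154 151 147 147 145 144 144 135 113 114 133 153 154 154 152 153]
 [156 153 150 149 142 143 143 140 126 108 128 147 150 157 153 153]
 [152 152 145 147 146 145 144 142 131 108 120 144 153 154 150 154]
 [148 151 144 144 143 146 141 140 135 112 108 135 158 157 154 155]
 [154 152 144 140 144 147 143 147 141 119 105 128 146 153 153 153]
 [150 152 149 146 143 145 145 142 142 129 108 115 141 155 155 156]
 [151 154 151 144 145 145 144 144 145 136 106 109 136 150 151 151]
 [157 156 156 150 142 143 142 146 143 138 123 102 118 146 154 155]]
```

View pics/crops.png

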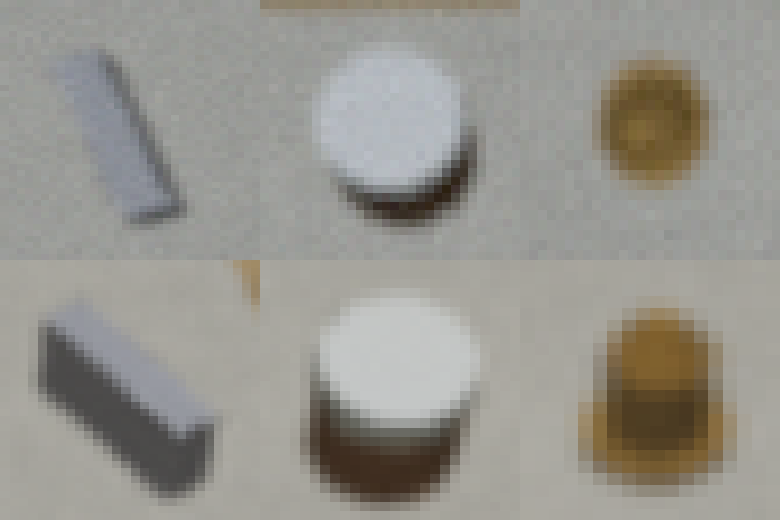

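The crops confirm the bare aluminium bar, with its long edge leaning about 20° in world, plus the white-lidded amber jar and the finial. None of them is turquoise or otherwise a decoy. I still need the spacer and jar tops and the rails.

```bash
cat > meas2.py <<'E'
from h import *
from meas import roi,S
print('----')
for n in("top","scene"):
    im=cv2.imread(f"pics/{n}0.png"); ci=manip.camera_info(n); f=im.astype(int); br=f[...,0]-f[...,2]
    for k,z in(("spacer",.044),("jar",.048)):
        a,b,c,d=[int(round(q*S)) for q in roi[n][k]]
        bg=np.median(br[b:d,a:c])
        if k=="spacer": m=((br[b:d,a:c]>bg+8)&(f[b:d,a:c,0]>115)).astype(np.uint8)
        else: m=(f[b:d,a:c].min(2)>172).astype(np.uint8) if n=="scene" else ((br[b:d,a:c]>bg+8)&(f[b:d,a:c,0]>150)).astype(np.uint8)
        m=cv2.morphologyEx(m,cv2.MORPH_OPEN,np.ones((2,2)))
        cs=max(cv2.findContours(m,cv2.RETR_EXTERNAL,cv2.CHAIN_APPROX_NONE)[0],key=cv2.contourArea)[:,0]+[a,b]
        P=np.array([onplane(ci,*p,z)[:2] for p in cs],np.float32)
        r=cv2.minAreaRect(P); print(n,k,np.round(r[0],4),np.round(r[1],4),round(r[2],1), "px",m.sum())
    hsv=cv2.cvtColor(im,cv2.COLOR_BGR2HSV)
    a,b,c,d=[int(q*S) for q in((212,368,272,448) if n=="top" else (484,176,530,234))]
    m=cv2.inRange(hsv[b:d,a:c],(3,40,60),(30,255,255))
    for cc in cv2.findContours(m,cv2.RETR_EXTERNAL,cv2.CHAIN_APPROX_NONE)[0]:
        if cv2.contourArea(cc)<60: continue
        P=np.array([onplane(ci,*p,.026)[:2] for p in cc[:,0]+[a,b]],np.float32)
        r=cv2.minAreaRect(P); print(n,"rail",np.round(r[0],4),np.round(r[1],4),round(r[2],1))
    R={"top":[(225,358),(690,360)],"scene":[(500,200),(200,290)]}
# enlarged rail crops for a check
i1=cv2.imread("pics/top0.png")[225:300,60:182]; i2=cv2.imread("pics/scene0.png")[98:160,300:405]
cv2.imwrite("pics/rails.png",np.hstack([cv2.resize(i1,None,fx=4,fy=4,interpolation=0),cv2.copyMakeBorder(cv2.resize(i2,None,fx=2.9,fy=4,interpolation=0),0,52,0,0,cv2.BORDER_CONSTANT)]))
E
python3 meas2.py | sed -n '/----/,$p'
```

```text
----
top spacer [0.5599 0.0875] [0.0589 0.014 ] 20.6 px 168
top jar [0.6826 0.0814] [0.0342 0.0331] 0.5 px 205
top rail [0.4953 0.2136] [0.0151 0.0852] 83.8
top rail [0.4992 0.2477] [0.0181 0.0857] 83.7
scene spacer [0.5668 0.0897] [0.0589 0.0139] 22.1 px 110
scene jar [0.6871 0.0842] [0.0352 0.0362] 30.5 px 171
scene rail [0.5021 0.2112] [0.0162 0.0981] 83.9
scene rail [0.5057 0.2456] [0.0188 0.0982] 83.5
```

View pics/rails.png

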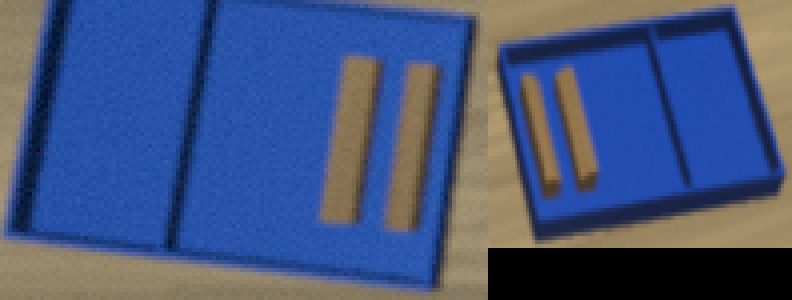

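The rails give the slot centre at about (0.4975, 0.232), yaw -6.2°, with both views within 1 mm. That puts the tray origin at (0.506, 0.312), which matches the tray outline. The spacer is at about (0.562, 0.088), yaw 21°, and its 59x14 mm size is right. Now the first move.

```bash
cat > go.py <<'E'
import sys, numpy as np
from scipy.spatial.transform import Rotation as Ro
from rig import manip
o=manip.get_obs(); R=Ro.from_rotvec(o["tcp_rot"]).as_matrix(); p=np.array(o["tool_pos"])
x,y,z,a=map(float,sys.argv[1:5])   # target TCP, tool-y angle deg (mod 180)
ya=np.degrees(np.arctan2(R[1,1],R[0,1])); d=(a-ya+90)%180-90
turn=-np.radians(d); D=np.array([x,y,z])-p
D1=R.T@D; D2=Ro.from_rotvec([0,0,turn]).as_matrix().T@D1
print("t",round(o["time"],2),"pos",p.round(4),"yang",ya.round(2),"tilt",np.degrees(np.arccos(-R[2,2])).round(2),"grip",round(o["grip_width"],4),round(o["grasp_force"],1),"F",np.round(o["force"],1),"q6",o["q"][5].round(2))
print("shift before turn",D1.round(4),"| turn",turn.round(4),"| shift after turn",D2.round(4))
E
python3 go.py .562 .088 .15 111
```

```text
t 0.1 pos [ 0.1979 -0.6449  0.2525] yang 107.06 tilt 0.09 grip 0.0853 0.0 F [-0.3  0.7 -0.1] q6 -0.29
shift before turn [-0.5631  0.5937  0.1033] | turn -0.0688 | shift after turn [-0.6025  0.5536  0.1033]
```

Request:
{"api": "drive_tool", "payload": {"series": [0.06,-0.04,0.042,0,0,0.06,-0.04,0.042,0,0,0.06,-0.04,0.042,0,0,0.06,-0.04,0.042,0,0,0.06,-0.04,0.042,0,0,0.06,-0.04,0.042,0,0,0.06,-0.04,0.042,0,0,0.06,-0.04,0.042,0,0,0.06,-0.04,0.042,0,0,0.06,-0.04,0.042,0,0], "newtons": 40}}

```text
time: 1.35
tool_pos: [0.4575, -0.1245, 0.2534]
tcp_rot: [-0.466, 3.107, 0.0]
force: [1.2, 0.1, -0.3]
grip_width: 0.0596
grasp_force: 0.0
```

```bash
python3 go.py .562 .088 .15 111
```

```text
t 1.35 pos [ 0.4575 -0.1245  0.2534] yang 107.07 tilt 0.02 grip 0.0596 0.0 F [ 1.2  0.1 -0.3] q6 -1.42
shift before turn [-0.1622  0.1724  0.1034] | turn -0.0685 | shift after turn [-0.1737  0.1609  0.1034]
```

Request:
{"api": "drive_tool", "payload": {"series": [0.04,-0.04,0.043,0,0,0.04,-0.04,0.043,0,0,0.04,-0.04,0.043,0.02,0,0.04,-0.04,0.041,0.04,0,0.04,0,0,0.04,-0.068,0.04,0,0,0,0]}}

```text
time: 2.1
tool_pos: [0.5553, 0.0773, 0.1543]
tcp_rot: [0.57, -3.082, 0.002]
force: [0.4, -0.9, 0.2]
grip_width: 0.0402
grasp_force: 0.0
```

```bash
python3 go.py .562 .088 .048 111; python3 -c "
from rig import manip;print(manip.get_obs()['q'])"
```

```text
t 2.1 pos [0.5553 0.0773 0.1543] yang 110.96 tilt 0.43 grip 0.0402 0.0 F [ 0.4 -0.9  0.2] q6 -1.69
shift before turn [-0.0109  0.0076  0.1062] | turn -0.0007 | shift after turn [-0.0109  0.0076  0.1062]
[ 4.86997201e-01  2.61960147e-01 -3.70909536e-01 -8.33891020e-04
 -9.45338009e-01 -1.69147661e+00]
```

Request:
{"api": "drive_tool", "payload": {"series": [0.04,-0.011,0.008,0.03,0,0.04,0,0,0.04,0,0.04,0,0,0.03,0,0.04,0,0,0.004,0,0.04,0,0,0,0]}}

```text
time: 2.72
tool_pos: [0.5659, 0.0891, 0.0552]
tcp_rot: [-0.57, 3.088, 0.0]
force: [0.4, 0.9, -0.2]
grip_width: 0.0397
grasp_force: 0.0
```

```bash
python3 - <<'E'
from h import *
for n in("top","scene"): snap(n,f"pics/{n}1.png")
ci=manip.camera_info("scene"); u,v=proj(ci,[.562,.088,.04]).astype(int)
im=cv2.imread("pics/scene1.png"); cv2.imwrite("pics/c1.png",cv2.resize(im[v-50:v+50,u-60:u+60],None,fx=5,fy=5))
E
python3 go.py .562 .088 .048 111
```

```text
t 2.83 pos [0.5661 0.0894 0.0556] yang 110.94 tilt 0.17 grip 0.0398 0.0 F [-0.2  0.4 -0. ] q6 -1.7
shift before turn [0.0044 0.0002 0.0076] | turn -0.0011 | shift after turn [0.0044 0.0002 0.0076]
```

View pics/c1.png

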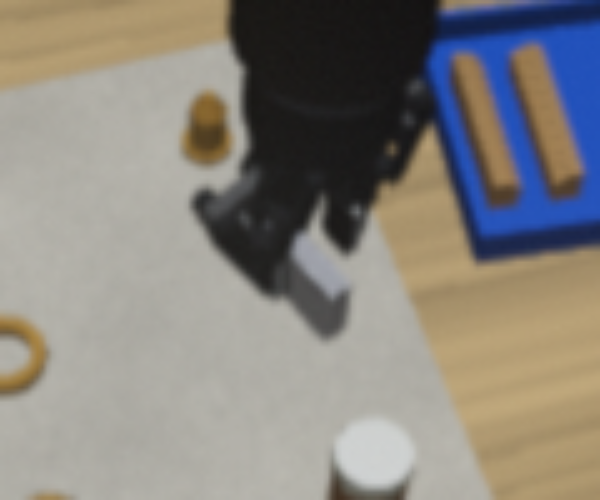

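The fingers straddle the bar around (310,275) in the crop, with the jaw line square to it. Now lower and grip.

Request:
{"api": "drive_tool", "payload": {"series": [0.04,0.002,0,0.008,0,0.0,0,0,0,0,0.0,0,0,0,0,0.0,0,0,0,0,0.0,0,0,0,0,0.0,0,0,0,0], "newtons": 60}}

```text
time: 3.58
tool_pos: [0.5629, 0.0883, 0.0456]
tcp_rot: [0.571, -3.089, 0.0]
force: [-1.6, -0.6, 2.4]
grip_width: 0.0127
grasp_force: 60.7
```

```bash
python3 go.py .4975 .232 .11 83.8
```

```text
t 3.58 pos [0.5629 0.0883 0.0456] yang 110.96 tilt 0.01 grip 0.0127 60.7 F [-1.6 -0.6  2.4] q6 -1.7
shift before turn [ 0.0097  0.1576 -0.0644] | turn 0.474 | shift after turn [ 0.0806  0.1357 -0.0644]
```

Request:
{"api": "drive_tool", "payload": {"series": [0.0,0,0,-0.03,0,0.0,0,0,-0.04,0,0.0,0,0,0,0.158,0.0,0,0,0,0.158,0.0,0,0,0,0.158,0.0,0.027,0.045,0,0,0.0,0.027,0.045,0,0,0.0,0.026,0.045,0,0,0.0,0,0,0,0,0.0,0,0,0,0]}}

```text
time: 4.82
tool_pos: [0.4979, 0.2315, 0.1154]
tcp_rot: [-0.168, -3.137, 0.0]
force: [0.8, -0.1, -1.3]
grip_width: 0.013
grasp_force: 60.4
```

```bash
python3 - <<'E'
from h import *
for n in("top","scene"): snap(n,f"pics/{n}2.png")
a=[]
for n in("top","scene"):
    ci=manip.camera_info(n); u,v=proj(ci,[.4975,.232,.08]).astype(int)
    im=cv2.imread(f"pics/{n}2.png"); a.append(cv2.resize(im[v-45:v+45,max(u-40,0):u+40],(400,450)))
cv2.imwrite("pics/c2.png",np.hstack(a))
E
python3 go.py .4975 .232 .0496 83.8
```

```text
t 4.92 pos [0.4983 0.2305 0.1154] yang 83.75 tilt 0.01 grip 0.0123 60.4 F [-0.4  0.3 -1.7] q6 -2.47
shift before turn [0.001  0.0014 0.0658] | turn -0.0009 | shift after turn [0.001  0.0014 0.0658]
```

View pics/c2.png

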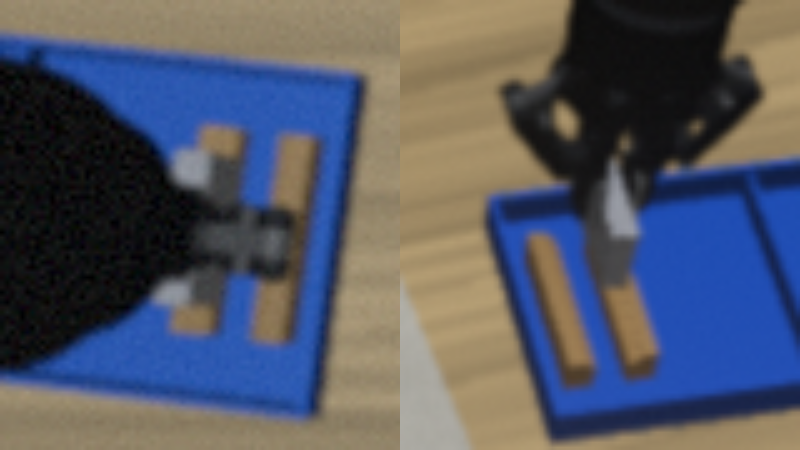

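The bar is held level and parallel to the rails. I'll lower it into the mouth slowly.

Request:
{"api": "drive_tool", "payload": {"series": [0.0,0.001,0.0015,0.02,0,0.0,0,0,0.02,0,0.0,0,0,0.006,0,0.0,0,0,0.005,0,0.0,0,0,0.005,0,0.0,0,0,0.004,0,0.0,0,0,0.003,0,0.0,0,0,0,0]}}

```text
time: 5.92
tool_pos: [0.4972, 0.2328, 0.0524]
tcp_rot: [-0.17, -3.137, 0.0]
force: [-0.9, 0.1, -0.8]
grip_width: 0.0126
grasp_force: 60.4
```

```bash
python3 go.py .4975 .232 .0496 83.8
```

```text
t 5.92 pos [0.4972 0.2328 0.0524] yang 83.81 tilt 0.01 grip 0.0126 60.4 F [-0.9  0.1 -0.8] q6 -2.47
shift before turn [-0.0004 -0.0008  0.0028] | turn 0.0001 | shift after turn [-0.0004 -0.0008  0.0028]
```

Request:
{"api": "drive_tool", "payload": {"series": [0.0,0,0,0.003,0,0.0,0,0,0,0,0.0,0,0,0.001,0,0.0,0,0,0,0]}}

```text
time: 6.42
tool_pos: [0.4974, 0.233, 0.0496]
tcp_rot: [0.169, 3.136, 0.001]
force: [-3.8, -0.5, 10.2]
grip_width: 0.0126
grasp_force: 62.0
```

Request:
{"api": "drive_tool", "payload": {"series": [0.028,0,0,0,0,0.028,0,0,0,0,0.028,0,0,-0.02,0,0.028,0,0,-0.06,0,0.045,0,0,-0.06,0], "newtons": 40}}

```text
time: 7.05
tool_pos: [0.497, 0.2325, 0.1896]
tcp_rot: [-0.17, -3.136, 0.002]
force: [1.1, 1.3, -0.2]
grip_width: 0.0441
grasp_force: 0.0
```

```bash
python3 go.py .4555 .072 .12 173.8
```

```text
t 7.05 pos [0.497  0.2325 0.1896] yang 83.8 tilt 0.1 grip 0.0441 0.0 F [ 1.1  1.3 -0.2] q6 -2.47
shift before turn [ 0.0238 -0.1639  0.0698] | turn -1.5707 | shift after turn [0.1639 0.0238 0.0698]
```

Request:
{"api": "drive_tool", "payload": {"series": [0.045,0,0,0,-0.1745,0.045,0,0,0,-0.1745,0.045,0,0,0,-0.1745,0.045,0,0,0,-0.1745,0.045,0,0,0,-0.1745,0.045,0,0,0,-0.1745,0.045,0,0,0,-0.1745,0.045,0,0,0,-0.1745,0.045,0,0,0,-0.1745,0.045,0.04,0.006,0,0]}}

```text
time: 8.3
tool_pos: [0.4875, 0.1947, 0.188]
tcp_rot: [2.103, -2.334, 0.0]
force: [0.6, -0.8, -0.0]
grip_width: 0.0449
grasp_force: 0.0
```

Request:
{"api": "drive_tool", "payload": {"series": [0.045,0.042,0.006,0,0,0.045,0.042,0.006,0,0,0.045,0.04,0.006,0,0,0.045,0,0,0.04,0,0.045,0,0,0.03,0,0.045,0,0,0,0]}}

```text
time: 9.05
tool_pos: [0.4542, 0.0715, 0.1169]
tcp_rot: [2.094, -2.336, -0.001]
force: [-0.7, 0.7, 0.5]
grip_width: 0.0451
grasp_force: 0.0
```

```bash
python3 - <<'E'
from h import *
im=snap("top","pics/top3.png"); ci=manip.camera_info("top")
a=[]
for n in("top","scene"):
    im=snap(n,f"pics/{n}3.png"); ci=manip.camera_info(n); u,v=proj(ci,[.4975,.232,.03]).astype(int)
    a.append(cv2.resize(im[v-35:v+35,max(u-40,0):u+40],(400,350),interpolation=cv2.INTER_CUBIC))
cv2.imwrite("pics/c3.png",np.hstack(a))
E
python3 go.py .4555 .072 .030 173.8
```

```text
t 9.2 pos [0.4564 0.0728 0.1196] yang 173.81 tilt 0.07 grip 0.0457 0.0 F [0.9 0.1 1.1] q6 -0.69
shift before turn [0.0009 0.0009 0.0896] | turn 0.0002 | shift after turn [0.0009 0.0009 0.0896]
```

View pics/c3.png

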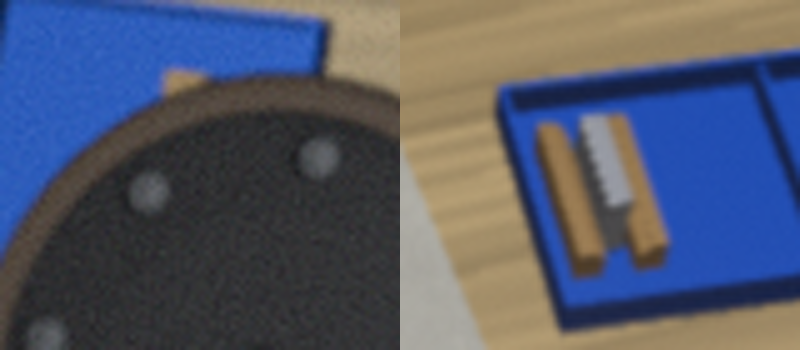

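The spacer is in the slot (bar at about (605,160) in the right half of the crop). I'll check it with numbers later. Now the finial.

Request:
{"api": "drive_tool", "payload": {"series": [0.045,0,0,0.03,0,0.045,0,0,0.03,0,0.045,0,0,0.022,0,0.045,0,0,0.007,0,0.045,0,0,0,0,0.0,0,0,0,0,0.0,0,0,0,0,0.0,0,0,0,0,0.0,0,0,0,0,0.0,0,0,0,0]}}

```text
time: 10.45
tool_pos: [0.4563, 0.0728, 0.0307]
tcp_rot: [-2.097, 2.337, -0.001]
force: [-1.2, 1.2, 5.7]
grip_width: 0.0184
grasp_force: 38.9
```

```bash
python3 go.py .505 .302 .12 173.8
```

```text
t 10.45 pos [0.4563 0.0728 0.0307] yang 173.8 tilt 0.12 grip 0.0184 38.9 F [-1.2  1.2  5.7] q6 -0.69
shift before turn [-0.2332 -0.0238 -0.089 ] | turn 0.0001 | shift after turn [-0.2332 -0.0238 -0.089 ]
```

Request:
{"api": "drive_tool", "payload": {"series": [0.0,0,0,-0.03,0,0.0,0,0,-0.045,0,0.0,0,0,-0.045,0,0.0,-0.045,-0.005,0,0,0.0,-0.045,-0.005,0,0,0.0,-0.045,-0.005,0,0,0.0,-0.045,-0.005,0,0,0.0,-0.045,-0.004,0,0,0.0,-0.008,0,0,0,0.0,0,0,0,0]}}

```text
time: 11.7
tool_pos: [0.5044, 0.3015, 0.1495]
tcp_rot: [2.098, -2.338, -0.0]
force: [-0.2, -0.1, -1.6]
grip_width: 0.0187
grasp_force: 39.2
```

```bash
python3 go.py .505 .302 .0345 173.8
```

```text
t 11.7 pos [0.5044 0.3015 0.1495] yang 173.82 tilt 0.02 grip 0.0187 39.2 F [-0.2 -0.1 -1.6] q6 -0.98
shift before turn [-0.0006 -0.0006  0.115 ] | turn 0.0003 | shift after turn [-0.0006 -0.0006  0.115 ]
```

Request:
{"api": "drive_tool", "payload": {"series": [0.0,0,0,0.04,0,0.0,0,0,0.04,0,0.0,0,0,0.028,0,0.0,0,0,0.004,0,0.0,0,0,0.003,0,0.0,0,0,0,0]}}

```text
time: 12.45
tool_pos: [0.5053, 0.3017, 0.0358]
tcp_rot: [-2.096, 2.337, 0.0]
force: [0.3, 0.4, 0.4]
grip_width: 0.0186
grasp_force: 39.2
```

Request:
{"api": "drive_tool", "payload": {"series": [0.0,0,0,0.0015,0,0.0,0,0,0,0]}}

```text
time: 12.7
tool_pos: [0.5053, 0.302, 0.0347]
tcp_rot: [-2.097, 2.336, -0.0]
force: [-1.8, -1.7, 7.0]
grip_width: 0.0185
grasp_force: 40.2
```

Contact (7 N). Release and go up.

Request:
{"api": "drive_tool", "payload": {"series": [0.04,0,0,0,0,0.04,0,0,0,0,0.04,0,0,-0.03,0,0.072,0,0,-0.06,0,0.072,0,0,-0.05,0,0.072,0,0,0,0]}}

```text
time: 13.45
tool_pos: [0.5066, 0.3032, 0.1778]
tcp_rot: [-2.093, 2.332, 0.0]
force: [-0.5, -0.1, -0.9]
grip_width: 0.0721
grasp_force: 0.0
```

```bash
python3 go.py .440 -.072 .12 173.8
```

```text
t 13.45 pos [0.5066 0.3032 0.1778] yang 173.82 tilt 0.49 grip 0.0721 0.0 F [-0.5 -0.1 -0.9] q6 -0.98
shift before turn [0.3805 0.0261 0.0552] | turn 0.0003 | shift after turn [0.3805 0.026  0.0552]
```

Request:
{"api": "drive_tool", "payload": {"series": [0.075,0.048,0.003,0,0,0.075,0.048,0.003,0,0,0.075,0.048,0.003,0,0,0.075,0.048,0.003,0,0,0.075,0.048,0.003,0,0,0.075,0.048,0.003,0,0,0.075,0.048,0.003,0,0,0.075,0.044,0.003,0.02,0,0.075,0,0,0.035,0,0.075,0,0,0,0]}}

```text
time: 14.7
tool_pos: [0.4376, -0.0746, 0.1159]
tcp_rot: [2.093, -2.337, -0.004]
force: [0.1, 0.5, 1.0]
grip_width: 0.0747
grasp_force: 0.0
```

```bash
python3 go.py .440 -.072 .021 173.8
```

```text
t 14.7 pos [ 0.4376 -0.0746  0.1159] yang 173.69 tilt 0.31 grip 0.0747 0.0 F [0.1 0.5 1. ] q6 -0.39
shift before turn [-0.003  -0.0026  0.0949] | turn -0.002 | shift after turn [-0.003  -0.0026  0.0949]
```

Request:
{"api": "drive_tool", "payload": {"series": [0.075,0,0,0.03,0,0.075,0,0,0.03,0,0.075,0,0,0.02,0,0.075,0,0,0,0,0.075,0,0,0,0]}}

```text
time: 15.32
tool_pos: [0.4407, -0.0732, 0.0391]
tcp_rot: [-2.098, 2.337, -0.001]
force: [0.2, 0.3, 0.5]
grip_width: 0.0748
grasp_force: 0.0
```

```bash
python3 go.py .440 -.072 .021 173.8
```

```text
t 15.32 pos [ 0.4407 -0.0732  0.0391] yang 173.85 tilt 0.07 grip 0.0748 0.0 F [0.2 0.3 0.5] q6 -0.39
shift before turn [-0.0011  0.0008  0.0181] | turn 0.0008 | shift after turn [-0.0011  0.0008  0.0181]
```

Request:
{"api": "drive_tool", "payload": {"series": [0.075,0,0,0.01,0,0.075,0,0,0.008,0,0.075,0,0,0,0,0.0,0,0,0,0,0.0,0,0,0,0,0.0,0,0,0,0,0.0,0,0,0,0,0.0,0,0,0,0], "newtons": 60}}

```text
time: 16.32
tool_pos: [0.4402, -0.0737, 0.0207]
tcp_rot: [-2.097, 2.338, -0.001]
force: [-1.6, 1.0, 7.5]
grip_width: 0.0542
grasp_force: 62.1
```

```bash
python3 go.py .514 .3866 .15 173.8
```

```text
t 16.32 pos [ 0.4402 -0.0737  0.0207] yang 173.79 tilt 0.06 grip 0.0542 62.1 F [-1.6  1.   7.5] q6 -0.39
shift before turn [-0.4656 -0.0238 -0.1292] | turn -0.0001 | shift after turn [-0.4656 -0.0238 -0.1292]
```

Request:
{"api": "drive_tool", "payload": {"series": [0.0,0,0,-0.03,0,0.0,0,0,-0.05,0,0.0,0,0,-0.05,0,0.0,-0.045,-0.0025,0,0,0.0,-0.045,-0.0025,0,0,0.0,-0.045,-0.0025,0,0,0.0,-0.045,-0.0025,0,0,0.0,-0.045,-0.0025,0,0,0.0,-0.045,-0.0025,0,0,0.0,-0.045,-0.0025,0,0]}}

```text
time: 17.58
tool_pos: [0.491, 0.2388, 0.15]
tcp_rot: [2.097, -2.338, -0.0]
force: [0.5, -0.6, -2.3]
grip_width: 0.0539
grasp_force: 64.7
```

Request:
{"api": "drive_tool", "payload": {"series": [0.0,-0.045,-0.0025,0,0,0.0,-0.045,-0.002,0,0,0.0,-0.045,-0.002,0,0,0.0,-0.015,0,0,0,0.0,0,0,0,0,0.0,0,0,0,0]}}

```text
time: 18.32
tool_pos: [0.5136, 0.3848, 0.1498]
tcp_rot: [2.096, -2.338, 0.0]
force: [0.2, -0.6, -2.8]
grip_width: 0.0536
grasp_force: 64.7
```

```bash
python3 go.py .514 .3866 .025 173.8
```

```text
t 18.32 pos [0.5136 0.3848 0.1498] yang 173.75 tilt 0.06 grip 0.0536 64.7 F [ 0.2 -0.6 -2.8] q6 -1.06
shift before turn [-0.002  -0.0003  0.1248] | turn -0.0009 | shift after turn [-0.002  -0.0003  0.1248]
```

Request:
{"api": "drive_tool", "payload": {"series": [0.0,-0.002,0,0.04,0,0.0,0,0,0.04,0,0.0,0,0,0.03,0,0.0,0,0,0.008,0,0.0,0,0,0.005,0,0.0,0,0,0.002,0,0.0,0,0,0,0]}}

```text
time: 19.2
tool_pos: [0.5145, 0.3883, 0.026]
tcp_rot: [-2.097, 2.337, 0.0]
force: [-0.6, 0.3, -1.5]
grip_width: 0.0538
grasp_force: 64.6
```

Request:
{"api": "drive_tool", "payload": {"series": [0.0,0,0,0.0015,0,0.0,0,0,0,0]}}

```text
time: 19.45
tool_pos: [0.5145, 0.3884, 0.0248]
tcp_rot: [-2.097, 2.337, 0.0]
force: [-1.2, 0.0, 5.1]
grip_width: 0.0538
grasp_force: 65.3
```

Request:
{"api": "drive_tool", "payload": {"series": [0.072,0,0,0,0,0.072,0,0,0,0,0.072,0,0,-0.03,0,0.06,0,0,-0.05,0,0.06,0,0,-0.05,-0.1,0.06,0,0,0,-0.1,0.06,0,0,0,0], "newtons": 40}}

```text
time: 20.32
tool_pos: [0.5141, 0.3879, 0.154]
tcp_rot: [-2.319, 2.118, 0.0]
force: [0.5, -0.3, -1.6]
grip_width: 0.0603
grasp_force: 0.0
```

```bash
python3 go.py .664 -.073 .12 185.4
```

```text
t 20.32 pos [0.5141 0.3879 0.154 ] yang -174.8 tilt 0.05 grip 0.0603 0.0 F [ 0.5 -0.3 -1.6] q6 -0.86
shift before turn [ 0.4726 -0.1075  0.0337] | turn -0.0036 | shift after turn [ 0.473  -0.1059  0.0337]
```

Request:
{"api": "drive_tool", "payload": {"series": [0.06,0.047,-0.0107,0,0,0.06,0.047,-0.0107,0,0,0.06,0.047,-0.0107,0,0,0.06,0.047,-0.0107,0,0,0.06,0.047,-0.0107,0,0,0.06,0.047,-0.0107,0,0,0.06,0.047,-0.0107,0,0,0.06,0.047,-0.0107,0,0,0.06,0.047,-0.0107,0,0,0.06,0.047,-0.0107,0,0]}}

```text
time: 21.58
tool_pos: [0.6635, -0.0719, 0.1522]
tcp_rot: [2.317, -2.12, -0.002]
force: [2.0, 1.1, 0.9]
grip_width: 0.0605
grasp_force: 0.0
```

Request:
{"api": "drive_tool", "payload": {"series": [0.06,0.002,0,0.03,0,0.06,0,0,0.03,0,0.06,0,0,0.03,0,0.06,0,0,0,0,0.06,0,0,0,0]}}

```text
time: 22.2
tool_pos: [0.6642, -0.0723, 0.064]
tcp_rot: [2.32, -2.118, 0.0]
force: [-0.3, 0.3, 0.3]
grip_width: 0.0601
grasp_force: 0.0
```

```bash
python3 go.py .664 -.073 .024 185.4
```

```text
t 22.2 pos [ 0.6642 -0.0723  0.064 ] yang -174.79 tilt 0.02 grip 0.0601 0.0 F [-0.3  0.3  0.3] q6 -0.09
shift before turn [0.0006 0.0003 0.04  ] | turn -0.0033 | shift after turn [0.0006 0.0003 0.04  ]
```

Request:
{"api": "drive_tool", "payload": {"series": [0.06,0,0,0.025,0,0.06,0,0,0.014,0,0.06,0,0,0,0,0.0,0,0,0,0,0.0,0,0,0,0,0.0,0,0,0,0,0.0,0,0,0,0,0.0,0,0,0,0]}}

```text
time: 23.2
tool_pos: [0.6647, -0.0723, 0.0259]
tcp_rot: [-2.32, 2.116, -0.002]
force: [-1.4, 0.5, 6.1]
grip_width: 0.0342
grasp_force: 40.1
```

```bash
python3 go.py .528 -.3484 .14 185.4
```

```text
t 23.2 pos [ 0.6647 -0.0723  0.0259] yang -174.74 tilt 0.12 grip 0.0342 40.1 F [-1.4  0.5  6.1] q6 -0.09
shift before turn [ 0.2625  0.1612 -0.1143] | turn -0.0024 | shift after turn [ 0.2621  0.1618 -0.1143]
```

Request:
{"api": "drive_tool", "payload": {"series": [0.0,0,0,-0.04,0,0.0,0,0,-0.06,0,0.0,0,0,-0.06,0,0.0,0.044,0.027,0,0,0.0,0.044,0.027,0,0,0.0,0.044,0.027,0,0,0.0,0.044,0.027,0,0,0.0,0.044,0.027,0,0,0.0,0.042,0.026,0,0,0.0,0,0,0,0]}}

```text
time: 24.45
tool_pos: [0.5255, -0.3505, 0.1845]
tcp_rot: [2.316, -2.122, -0.0]
force: [-0.5, 0.6, -0.7]
grip_width: 0.034
grasp_force: 40.3
```

```bash
python3 go.py .528 -.3484 .030 185.4
```

```text
t 24.45 pos [ 0.5255 -0.3505  0.1845] yang -174.99 tilt 0.02 grip 0.034 40.3 F [-0.5  0.6 -0.7] q6 0.37
shift before turn [-0.0019 -0.0027  0.1545] | turn -0.0068 | shift after turn [-0.0019 -0.0027  0.1545]
```

Request:
{"api": "drive_tool", "payload": {"series": [0.0,-0.001,-0.001,0.045,0,0.0,0,0,0.045,0,0.0,0,0,0.04,0,0.0,0,0,0.018,0,0.0,0,0,0.005,0,0.0,0,0,0,0]}}

```text
time: 25.2
tool_pos: [0.5292, -0.347, 0.0325]
tcp_rot: [-2.321, 2.117, -0.002]
force: [-0.7, 0.4, -0.3]
grip_width: 0.034
grasp_force: 40.2
```

Request:
{"api": "drive_tool", "payload": {"series": [0.0,0,0,0.002,0,0.0,0,0,0,0,0.0,0,0,0.0015,0,0.0,0,0,0,0]}}

```text
time: 25.7
tool_pos: [0.5289, -0.3471, 0.0299]
tcp_rot: [-2.321, 2.117, -0.003]
force: [-3.6, 2.8, 10.7]
grip_width: 0.0342
grasp_force: 41.3
```

Request:
{"api": "drive_tool", "payload": {"series": [0.055,0,0,0,0,0.055,0,0,0,0,0.055,0,0,-0.04,0,0.065,0,0,-0.06,0,0.065,0,0,-0.06,0,0.065,0,0,0,0]}}

```text
time: 26.45
tool_pos: [0.531, -0.3481, 0.194]
tcp_rot: [-2.319, 2.114, -0.015]
force: [0.6, 0.1, -0.8]
grip_width: 0.0651
grasp_force: 0.0
```

```bash
python3 go.py .685 .083 .12 185.4
```

```text
t 26.45 pos [ 0.531  -0.3481  0.194 ] yang -174.72 tilt 0.58 grip 0.0651 0.0 F [ 0.6  0.1 -0.8] q6 0.36
shift before turn [-0.4155 -0.1923  0.0737] | turn -0.0021 | shift after turn [-0.4151 -0.1932  0.0737]
```

Request:
{"api": "drive_tool", "payload": {"series": [0.065,-0.046,-0.0215,0,0,0.065,-0.046,-0.0215,0,0,0.065,-0.046,-0.0215,0,0,0.065,-0.046,-0.0215,0,0,0.065,-0.046,-0.0215,0,0,0.065,-0.046,-0.0215,0,0,0.065,-0.046,-0.0215,0,0,0.065,-0.046,-0.0215,0,0,0.065,-0.046,-0.0215,0,0,0.065,0,0,0.04,0]}}

```text
time: 27.7
tool_pos: [0.686, 0.0871, 0.1495]
tcp_rot: [-2.321, 2.109, -0.005]
force: [0.4, -0.8, -1.5]
grip_width: 0.0651
grasp_force: 0.0
```

Request:
{"api": "drive_tool", "payload": {"series": [0.065,0,0,0.03,0,0.065,0,0,0.02,0,0.065,0,0,0,0,0.065,0,0,0,0]}}

```text
time: 28.2
tool_pos: [0.6837, 0.0831, 0.0986]
tcp_rot: [-2.321, 2.117, -0.001]
force: [1.0, 0.3, 0.1]
grip_width: 0.0651
grasp_force: 0.0
```

```bash
python3 go.py .685 .083 .033 185.4
python3 - <<'E'
from h import *
a=[]
for n,z in(("top",.04),("scene",.04)):
    im=snap(n,f"pics/{n}4.png"); ci=manip.camera_info(n); u,v=proj(ci,[.685,.083,z]).astype(int)
    a.append(cv2.resize(im[v-40:v+40,u-40:u+40],(400,400),interpolation=cv2.INTER_CUBIC))
cv2.imwrite("pics/c4.png",np.hstack(a))
E
```

```text
t 28.2 pos [0.6837 0.0831 0.0986] yang -174.75 tilt 0.04 grip 0.0651 0.0 F [1.  0.3 0.1] q6 -0.31
shift before turn [ 0.0002 -0.0013  0.0656] | turn -0.0026 | shift after turn [ 0.0002 -0.0013  0.0656]
```

View pics/c4.png

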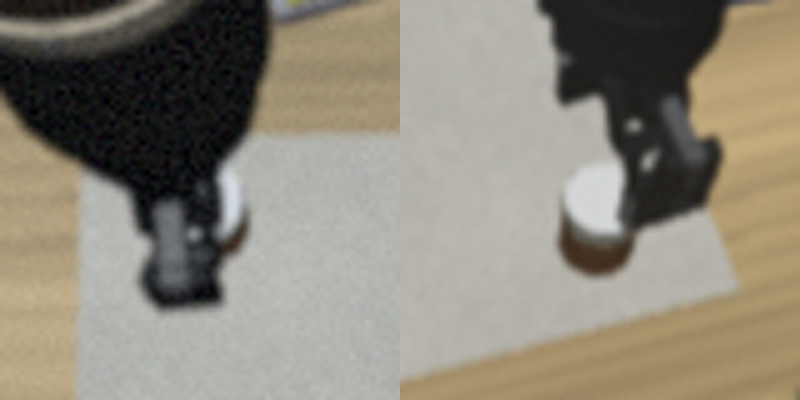

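Run:
```python
from h import *
for n in("top","scene"):
    ci=manip.camera_info(n); u,v=proj(ci,[.685,.083,.04]).astype(int); off=400 if n=="scene" else 0
    for nm,X in(("finger+x tip",[.722,.083,.083]),("finger-x tip",[.645,.083,.083]),("jar lid",[.685,.083,.048]),("jar foot",[.685,.083,0])):
        p=(proj(ci,X)-[u-40,v-40])*5; print(n,nm,(p+[off,0]).round())
```

```text
top finger+x tip [191.  92.]
top finger-x tip [189. 269.]
top jar lid [199. 197.]
top jar foot [210. 224.]
scene finger+x tip [636. 226.]
scene finger-x tip [582.  88.]
scene jar lid [603. 195.]
scene jar foot [593. 243.]
```

In the crop the lid centre is at (199,197) in the top half and (597,200) in the scene half. That matches the projected jar lid, and the fingers straddle it along x. Descend and grip.

Request:
{"api": "drive_tool", "payload": {"series": [0.065,0,0,0.025,0,0.065,0,0,0.025,0,0.065,0,0,0.015,0,0.065,0,0,0,0,0.0,0,0,0,0,0.0,0,0,0,0,0.0,0,0,0,0,0.0,0,0,0,0,0.0,0,0,0,0]}}

```text
time: 29.42
tool_pos: [0.6842, 0.0834, 0.0345]
tcp_rot: [-2.32, 2.116, -0.002]
force: [-0.4, 0.3, 6.3]
grip_width: 0.0377
grasp_force: 39.9
```

```bash
python3 go.py .522 -.2856 .2 185.4
```

```text
t 29.43 pos [0.6842 0.0834 0.0345] yang -174.73 tilt 0.14 grip 0.0377 39.9 F [-0.4  0.3  6.3] q6 -0.31
shift before turn [ 0.3525  0.195  -0.1661] | turn -0.0023 | shift after turn [ 0.352   0.1958 -0.1661]
```

Request:
{"api": "drive_tool", "payload": {"series": [0.0,0,0,-0.045,0,0.0,0,0,-0.06,0,0.0,0,0,-0.06,0,0.0,0.044,0.0244,0,0,0.0,0.044,0.0244,0,0,0.0,0.044,0.0244,0,0,0.0,0.044,0.0244,0,0,0.0,0.044,0.0244,0,0,0.0,0.044,0.0244,0,0,0.0,0.044,0.0244,0,0]}}

```text
time: 30.68
tool_pos: [0.5402, -0.2404, 0.1981]
tcp_rot: [-2.321, 2.117, 0.0]
force: [0.2, -0.3, -1.3]
grip_width: 0.0377
grasp_force: 40.5
```

Request:
{"api": "drive_tool", "payload": {"series": [0.0,0.044,0.0244,0,0,0.0,0,0,0,0,0.0,0,0,0.04,0,0.0,0,0,0.04,0,0.0,0,0,0.03,0,0.0,0,0,0,0]}}

```text
time: 31.42
tool_pos: [0.5194, -0.2843, 0.0858]
tcp_rot: [2.319, -2.116, -0.007]
force: [0.2, -0.8, 0.6]
grip_width: 0.0379
grasp_force: 40.5
```

```bash
python3 go.py .522 -.2856 .0385 185.4
```

```text
t 31.43 pos [ 0.5194 -0.2843  0.0858] yang -174.75 tilt 0.29 grip 0.0379 40.5 F [ 0.2 -0.8  0.6] q6 0.26
shift before turn [ 0.0016 -0.0027  0.0473] | turn -0.0027 | shift after turn [ 0.0016 -0.0027  0.0473]
```

Request:
{"api": "drive_tool", "payload": {"series": [0.0,0,0,0.02,0,0.0,0,0,0.016,0,0.0,0,0,0.006,0,0.0,0,0,0.002,0,0.0,0,0,0,0]}}

```text
time: 32.05
tool_pos: [0.5213, -0.2854, 0.0445]
tcp_rot: [-2.321, 2.117, -0.001]
force: [-1.0, 0.5, -1.3]
grip_width: 0.0376
grasp_force: 40.5
```

Request:
{"api": "drive_tool", "payload": {"series": [0.0,0,0,0.003,0,0.0,0,0,0.0015,0,0.0,0,0,0.0015,0,0.0,0,0,0,0]}}

```text
time: 32.55
tool_pos: [0.5211, -0.2853, 0.0385]
tcp_rot: [-2.321, 2.117, -0.0]
force: [-1.1, 0.6, 4.2]
grip_width: 0.0377
grasp_force: 40.9
```

Contact at the expected height. I'll release, retreat up and back out of the camera views, then verify.

Request:
{"api": "drive_tool", "payload": {"series": [0.055,0,0,0,0,0.055,0,0,0,0,0.055,0,0,-0.04,0,0.055,0,0,-0.06,0,0.055,0,0,-0.06,0,0.055,0.05,0,0,0,0.055,0.05,0.01,0,0,0.055,0.05,0.02,0,0,0.055,0.05,0.02,0,0,0.055,0.05,0.04,0,0]}}

```text
time: 33.8
tool_pos: [0.455, -0.5426, 0.1973]
tcp_rot: [2.322, -2.116, -0.001]
force: [0.8, -0.8, 0.3]
grip_width: 0.0552
grasp_force: 0.0
```

Request:
{"api": "drive_tool", "payload": {"series": [0.055,0.05,0.04,0,0,0.055,0.05,0.04,0,0,0.055,0,0,0,0]}}

```text
time: 34.17
tool_pos: [0.3825, -0.6488, 0.1966]
tcp_rot: [2.315, -2.123, -0.002]
force: [-0.4, 1.0, -0.4]
grip_width: 0.0551
grasp_force: 0.0
```

```bash
python3 - <<'E'
from h import *
for n in("top","scene"):
    im=snap(n,f"pics/{n}5.png"); cv2.imwrite(f"pics/{n}5b.png",cv2.resize(im,(800,600),interpolation=cv2.INTER_CUBIC))
E
python3 go.py .3 -.5 .2 185.4
```

```text
t 34.27 pos [ 0.3852 -0.646   0.1971] yang -174.87 tilt 0.06 grip 0.055 0.0 F [0.3 0.4 0.3] q6 0.86
shift before turn [-0.153   0.0718 -0.0027] | turn -0.0048 | shift after turn [-0.1534  0.0711 -0.0027]
```

View pics/top5b.png

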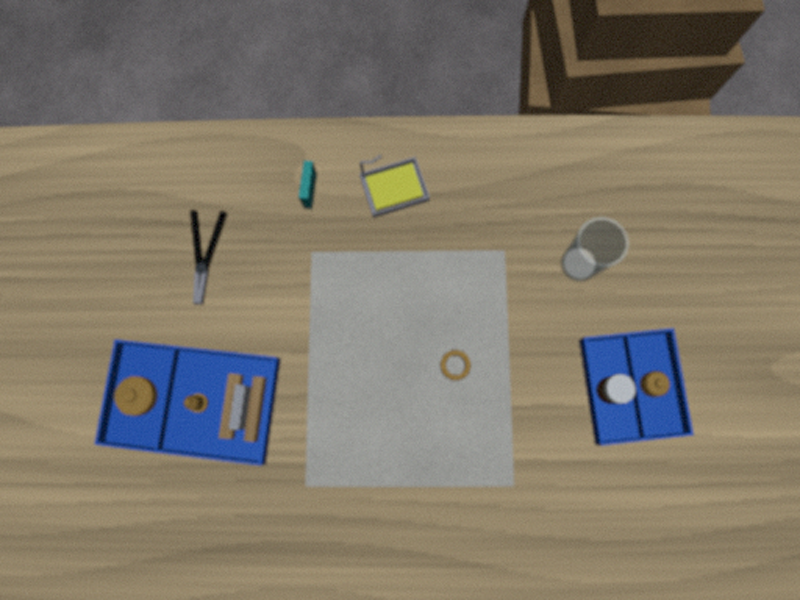

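View pics/scene5b.png

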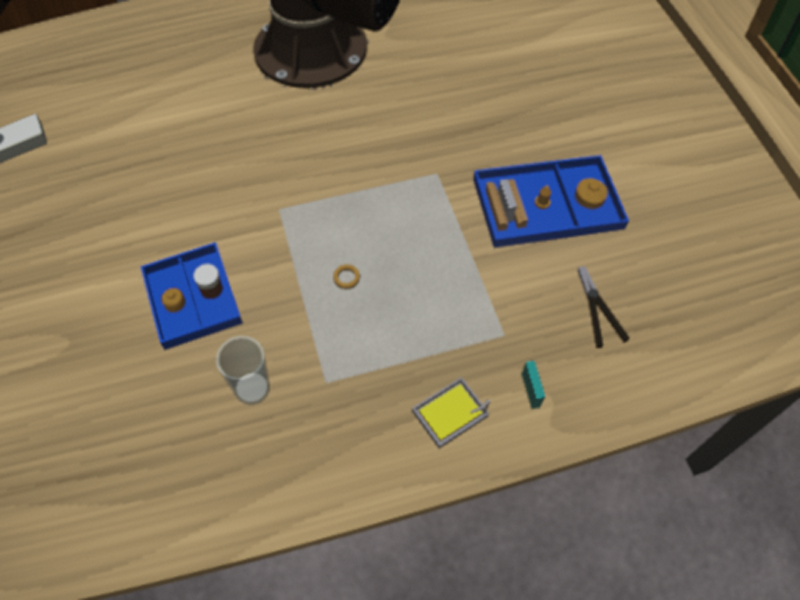

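Both views show everything upright in place: large cap at (134,396), finial at (196,403) and spacer at (237,408) between the rails; jar at (620,389) and small cap at (655,384) in separate compartments. The ring, glass and pliers are unmoved. One last numeric check of the spacer's seating.

Run:
```python
from h import *
cs={}
for n,(a,b,c,d) in(("top",(215,370,268,445)),("scene",(490,172,526,232))):
    im=cv2.imread(f"pics/{n}5.png"); ci=manip.camera_info(n); a,b,c,d=[int(q*.64) for q in(a,b,c,d)]
    hsv=cv2.cvtColor(im,cv2.COLOR_BGR2HSV)[b:d,a:c]
    m=((hsv[...,1]<75)&(hsv[...,2]>110)).astype(np.uint8)
    cc=max(cv2.findContours(m,cv2.RETR_EXTERNAL,cv2.CHAIN_APPROX_NONE)[0],key=cv2.contourArea)[:,0]+[a,b]
    for z in(.048,.054):
        P=np.array([onplane(ci,*p,z)[:2] for p in cc],np.float32); r=cv2.minAreaRect(P)
        e=np.array(r[0])-[.506,.312]; t=np.radians(-6.2)
        print(n,z,"tray xy",np.round([e[0]*np.cos(t)+e[1]*np.sin(t),-e[0]*np.sin(t)+e[1]*np.cos(t)],4),np.round(r[1],4),round(r[2],1))
```

```text
top 0.048 tray xy [ 0.0001 -0.0793] [0.0159 0.063 ] 84.4
top 0.054 tray xy [ 0.0002 -0.0811] [0.0158 0.0625] 84.4
scene 0.048 tray xy [ 0.0016 -0.0762] [0.025  0.0591] 83.3
scene 0.054 tray xy [ 0.006  -0.0783] [0.0248 0.0587] 83.3
```

```bash
python3 -c "
from rig import manip;print(manip.close_job())"
```

```text
the job is handed in; nothing more can be done
None
```

Both lamp kits are made up and the job is handed in, after about 34 s of the 128 s allowed; the last pictures show all five parts upright and released in their places, with the ring, glass and pliers unmoved, but the hand-in returned no verdict.

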